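# Open the dial padlock on the tool chest and hold it up

### The job

The padlock on the steel tool chest has all but the last number of its combination dialled: turn its dial on clockwise, click by click, until the long white line points to the index mark beside the shackle, and do not run more than one click past it. Then draw the lock body along the ledge away from the staple so that the shackle pulls fully open, unhook the lock from the staple, and finish while still holding the open lock in the gripper, level with its dial upward and about 12 cm above the ledge. Leave everything else where it is.

Things in the scene. Friction and masses are not known exactly. Their poses are not given: they have to be found in the camera images.
- chest: grey steel tool chest, 240 x 320 mm, fixed; origin under its centre on the table, x to its back, y to its left seen from the robot. Along its front a level ledge 100 mm above the table, 59 mm wide (chest x -112 to -53 mm): the lock's lane, between an 11 mm high guard cheek in front (chest y 10 to 130 mm) and the lid, 14 mm above the ledge, behind. The lid stays shut
- staple (a point): centre of the hole of the wire staple standing on the ledge (chest x = -100.5, y = -4, z = 112 mm). The hole's axis runs along the chest's y; it is 14 mm wide and open to 20 mm above the ledge; the wire is 6 mm thick, its top 126 mm above the table
- lock: loose dial padlock, 0.4 kg, face up on the ledge, left of the staple, sliding along the lane with 1.5 mm play either side. Brass case 60 (along x) x 56 x 24 mm; origin at the centre of its underside, x to the shackle (to the robot's right), z out of the dial. Index mark on the case at x = 27 mm. U-shackle of 9 mm bar, 12 mm above the underside, legs at y = -18 (toe) and +18 mm (heel)
- knob_mid (a point): middle of the dial's knob, on the dial's axis 38 mm above the lock's underside. The knob is round and fluted, 30 mm across, 20 mm high, above a flat dial plate 45 mm wide and 4 mm high on the case. It can be gripped at any yaw, and the lock may be pulled, pushed and carried by it or by the case
- dial (a joint): angle (rad) of the dial's long white line from the index mark, counter-clockwise positive from above; 0 = at the mark, shackle released. Starts at +1 to +3.2: turn clockwise. A sprung ball clicks into 12 notches, 0.524 rad apart, one at 0; up to 0.1 N m between them, and it drops into the nearest by itself. Released within 0.1 rad of 0; the drawn shackle then holds the dial
- shackle (a joint): how far the shackle is drawn, 0 = shut, 0.026 m = fully open; locked, it gives 2 mm. It stays where left (2.5 N friction). The heel leg stays in the case. Shut, the bow reaches 74 mm from the lock's origin. Drawing the case along the lock's -x takes up 0 to 9 mm of slack, then the bow bears on the staple (now 58 mm along x from the lock's origin) and the shackle comes out 26 mm
- toe_tip (a point): end of the short (toe) leg, the one nearer the robot, on its centre line; the leg runs through the staple. Shut, the tip is 5 mm inside the case; open, 21 mm clear of it. To unhook, slide the open lock back towards the staple (lock's +x, about 44 mm) until the staple stands in the gap between tip and case, 40 mm along x from the lock's origin, then lift straight up
- tape_roll: bystander: roll of masking tape, 104 mm across, 25 mm high, lying flat on the chest's lid; origin at the centre of its underside
- folding_rule: bystander: folded yellow rule, 118 mm long, 16 x 14 mm, lying on the chest's lid; origin at the centre of its underside
- pincers: bystander: pliers with teal grips, 186 mm long, 16 mm high, lying on the table in front of the chest's right end; origin at the centre of the underside
- last: bystander: green shoe last, 266 mm long, 120 mm high, standing to the left of the chest; origin at the centre of its underside
- glue_tin: bystander: round glue tin, 89 mm across, 76 mm high, on the table right of the chest; origin at the centre of its underside
- jar: bystander: white-lidded jar, 69 mm across, 73 mm high, on the table right of the chest; origin at the centre of its underside

How it is judged:
On the way, in this order (a step that is already met when the one before it is completed fails the run):
1. the dial stands at the index mark, the shackle still shut (value of joint dial between -0.15 and 0.15 rad and value of joint shackle below 0.006 m), for 0.2 s.
2. the shackle is drawn fully open while the lock still lies on the ledge with its toe leg through the staple (value of joint shackle above 0.022 m and height (world z) of toe_tip below 0.122 m and y of toe_tip in the frame of staple above 0 m), for 0.1 s.
At the end, for the whole second after the job is handed in: the gripper holds the padlock with its shackle open (drawn at least 20 mm), the knob's middle at least 80 mm above where it lay (0.218 m above the table), level within 17 degrees and dial upward, clear of the chest (value of joint shackle above 0.02 m and height (world z) of knob_mid above 0.218 m and angle between lock's own z axis and vertical below 0.3 rad and contact force between the fingers and lock above 1 N and contact force between lock and chest below 0.1 N); the arm keeps its last pose, push and grip.
It fails at once if the dial is run more than a click past the mark (0.75 rad) or wound back (value of joint dial below -0.75 rad or value of joint dial above 3.8 rad).
It fails at once if a bystander is shifted by more than 30 mm (distance of any of tape_roll, folding_rule, pincers, last, glue_tin, jar from where it was at the start of the episode above 0.03 m).
It also fails if it takes over 48 s, if anything falls off the work surface, if the arm or the gripper's body presses on something with over 40 N, if the wrist force passes 120 N, or if a joint passes its speed limit or range.

### The arm

A 6-joint arm with a two-finger parallel gripper is mounted at the origin on a cart in front of the work surface, level with it; the furniture and walls round the work are solid. World frame = base frame: x ahead of the robot, y to its left, z up, the work surface at z = 0. Lengths are in m, angles in rad, forces in N, time in s.
With the tool pointing down it reaches from about 0.25 to 0.725 m from the base axis. Payload 4 kg.
Tool frame: the origin (TCP) lies on the centre line of the jaws, within the pads' length; the fingertips stand 22 mm ahead of it and the grasp point (between the pads) lies 3 mm ahead of it (r.tcp_to_tips is the z of the fingertips in the tool frame, in m); z points along the fingers, x is the direction in which the jaws open and shut, and the axes are right-handed (so a half turn about z gives the same grasp; the last joint's range is limited). The gripper opens to 85 mm and grips with 20 to 120 N. Pads are 22 mm wide; open, the fingers measure 114 mm over their backs; the gripper's body (76 mm by 85 mm) begins 54 mm behind the grasp point. The pads swing forward as they close: fully open they stand 13 mm farther back than shut.
Start: joints at [-1.258, 0.241, 0.005, 1.335, 0, 1.571], TCP at [0.154, -0.476, 0.253] pointing down, gripper open.
Joint ranges: [-2.72, 2.72], [-1.05, 1.87], [-1.09, 1.28], [-1.99, 2.15], [-1.42, 1.44], [-3.14, 3.14]. Speed limits (rad/s): [2.79, 2.79, 3.14, 3.14, 3.14, 3.14].

### API

Orientations are given as a 3x3 rotation matrix whose columns are the frame's x, y, z axes.
In Python, from cell import r gives the robot as it stands. The module is installed in compiled form; this text tells all that it offers.
- The arm moves only by the tool step_arm, never from a script. Its argument "moves" is a list of rows, each a list of 3 entries, a list of its own where there are three numbers: the shift along the tool's x, y, z in cm, then the turn, a rotation vector about the tool's x, y, z in degrees, then the finger opening in cm, from 0 to 8.54. In form: [[[tx, ty, tz], [rx, ry, rz], gripper], ...]. A call has 1 to 12 rows; each row shifts and turns the pose as measured when the row begins, along the tool's axes as they then stand; what a row does not reach is not made up. A row lasts 1/10 s, in which the tool goes at most 50 mm and 8.59 degrees, less where a joint would pass 70% of its speed; a pose out of reach is approached as far as the arm can. A call with a gripper value outside its range is refused whole. The fingers move at their own pace and stop on an object; the grip force is fixed at half the most. Time passes only in rows, so rows that do not move let the fingers close. It gives the time, the measured TCP pose, the force and the opening at its end, in the units of the state.
- r.get_obs(): the state, without advancing time (a new reading comes with each control period).
- r.grab_frame(name): name is "scene" or "top" or "wrist"; returns a dict with "image" (384x512x3 uint8, blue, green, red), "K" (3x3 intrinsics, pixels), "eye" and "orientation" of the camera in the world. Camera axes: x right, y up, looking along -z (the intrinsics and any distortion apply to the point x, -y, -z); pixel columns grow to the right and rows downward; lengths in m; the calibration is good to about 2 mm. A picture is of the moment at which its call begins. There is no depth.
- r.sign_off(): hands the job in, once; it reports no verdict.
The state is a dict: "t": time; "joints": joint angles; "dq": joint speeds; "tau": joint torques, N m; "ee_pos": TCP position; "tool_rot": TCP orientation; "force": force on the tool from outside, world axes, zero at the start; "ft_torque": the same for the moment, N m; "grip_width": opening from 0.0 (shut) to 1.0 (fully open).
Only numpy, scipy, OpenCV 4.12 (cv2) and the standard library are available. Lean on these libraries where they do the work, as an engineer would, in place of code of your own. Each camera call takes 0.05 s, during which the arm holds its last target.

## Working session

There is one attempt and no reset: what is moved stays moved. The work goes in short steps, Python scripts to look and compute and a tool call to move; the robot and the scene stay as the last step left them, time stands still between calls to the robot, and variables do not carry over. Pictures are saved under pics/ and viewed, and the job is handed in when it is done.

Besides the shell and the picture viewer there is one more tool, called after "Emit:" by a JSON object that holds its "method" and its "body", one argument or row to a line. step_arm: Moves the arm, as the interface text tells. Its arguments: {"type":"object","properties":{"moves":{"type":"array","items":{"type":"array"}}},"required":["moves"]}

```bash
mkdir -p pics; cat > h.py <<'E'
import numpy as np, cv2
from cell import r
def snap(n,f):
    d=r.grab_frame(n); cv2.imwrite('pics/'+f,d['image']); np.savez('pics/'+f+'.npz',K=d['K'],eye=d['eye'],R=d['orientation'],dist=np.array(d.get('dist',d.get('distortion',[0]*5)),float)); 
    return d
def load(f): 
    z=np.load('pics/'+f+'.npz'); return z
def ray(f,u,v,z):
    d=load(f);K=d['K'];
    p=cv2.undistortPoints(np.array([[[u,v]]],float),K,None)[0,0]
    w=d['R']@np.array([p[0],-p[1],-1]); e=d['eye']; return e+w*(z-e[2])/w[2]
def proj(f,P):
    d=load(f); c=d['R'].T@(np.array(P)-d['eye']); q=d['K']@np.array([c[0],-c[1],-c[2]]); return q[:2]/q[2]
E
python3 - <<'E'
from h import *
for n in ['scene','top','wrist']:
    d=snap(n,n+'0.png'); print(n,d.keys(),d['K'].tolist(),d['eye'],d['orientation'].tolist())
o=r.get_obs(); print(o)
E
```

```text
scene dict_keys(['image', 'K', 'eye', 'orientation']) [[418.9017590474084, 0.0, 255.59854350518015], [0.0, 418.9017590474084, 189.15572439123812], [0.0, 0.0, 1.0]] [0.06891473 0.88774311 0.99388975] [[-0.8842925528070529, 0.33219873107220654, -0.328132113826126], [-0.4664598818856324, -0.5968543393664367, 0.6528246902275499], [0.021020457683593563, 0.7303484789150111, 0.6827512282708116]]
top dict_keys(['image', 'K', 'eye', 'orientation']) [[439.4685346205369, 0.0, 251.90441073725552], [0.0, 439.4685346205369, 191.8271270545368], [0.0, 0.0, 1.0]] [0.22145206 0.01008595 1.42708754] [[-0.010264328938649822, 0.9730003683134014, -0.23057520858371644], [-0.9999444947422228, -0.009439517167323205, 0.00468005879967938], [0.002377180296031293, 0.2306104481102991, 0.9730432519863683]]
wrist dict_keys(['image', 'K', 'eye', 'orientation']) [[267.795913103311, 0.0, 249.93218188595978], [0.0, 267.795913103311, 191.7872697983266], [0.0, 0.0, 1.0]] [ 0.23364778 -0.4496216   0.37394288] [[0.3073885901394035, 0.8993228758371041, 0.31101546528780716], [-0.9515828457971885, 0.2910320251245913, 0.098946
[... 161 characters left out ...]
 1.33517479e+00,
        5.86815980e-06,  1.57081271e+00]), 'dq': array([ 0.00021992, -0.00402583,  0.00419257, -0.00085417,  0.00087499,
        0.00026245]), 'tau': array([ 6.67303775e-04, -3.72635365e+01,  2.52638465e+01,  1.24117764e-02,
        6.40834423e-05, -3.53322065e-06]), 'ee_pos': array([ 0.15374345, -0.47532915,  0.25262046]), 'tool_rot': array([[ 3.07729579e-01, -9.51473739e-01, -4.78870744e-04],
       [-9.51472558e-01, -3.07729952e-01,  1.49961123e-03],
       [-1.57420358e-03, -5.84236195e-06, -9.99998761e-01]]), 'force': array([-0.36593711,  0.15625224, -0.32517193]), 'ft_torque': array([ 6.49586880e-02, -2.84911705e-05, -2.90758753e-02]), 'grip_width': 0.9976467532142068}
```

View pics/top0.png

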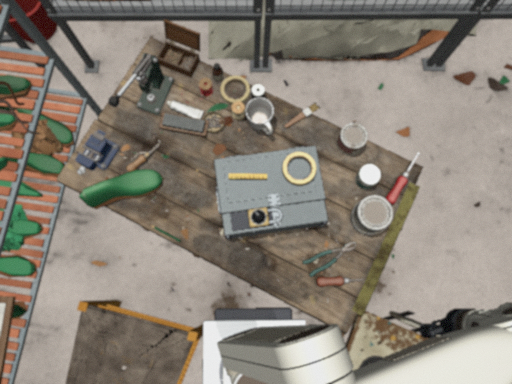

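View pics/scene0.png

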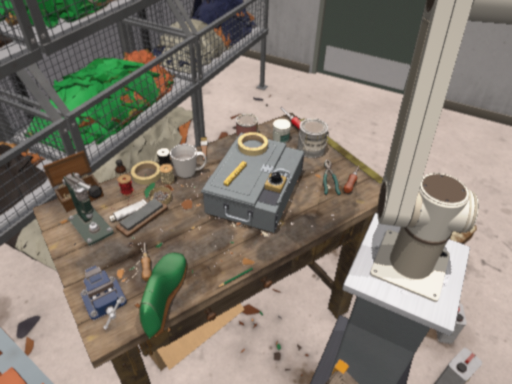

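```bash
python3 - <<'E'
import cv2
a=cv2.imread('pics/top0.png')[135:250,200:345]; cv2.imwrite('pics/c1.png',cv2.resize(a,None,fx=5.4,fy=5.2,interpolation=cv2.INTER_CUBIC))
a=cv2.imread('pics/scene0.png')[150:230,230:320]; cv2.imwrite('pics/c2.png',cv2.resize(a,None,fx=7,fy=7,interpolation=cv2.INTER_CUBIC))
E
```

```text
(no output)
```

View pics/c1.png

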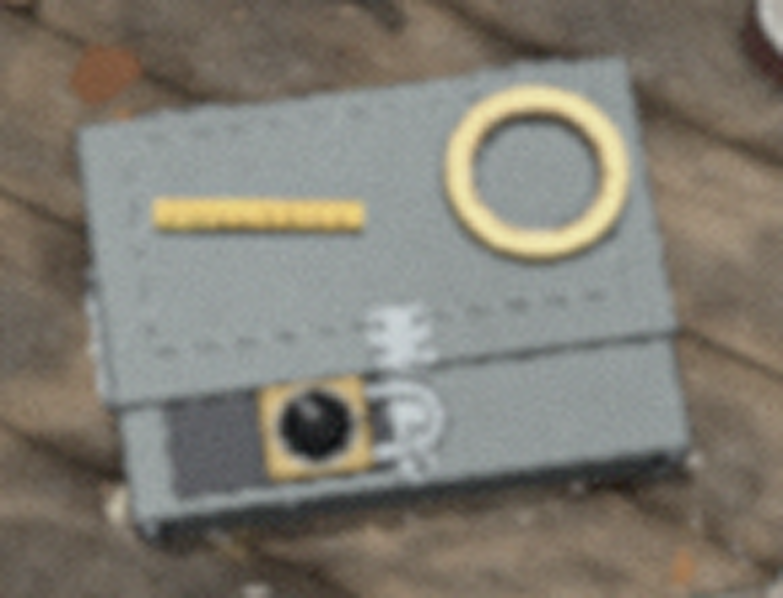

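View pics/c2.png

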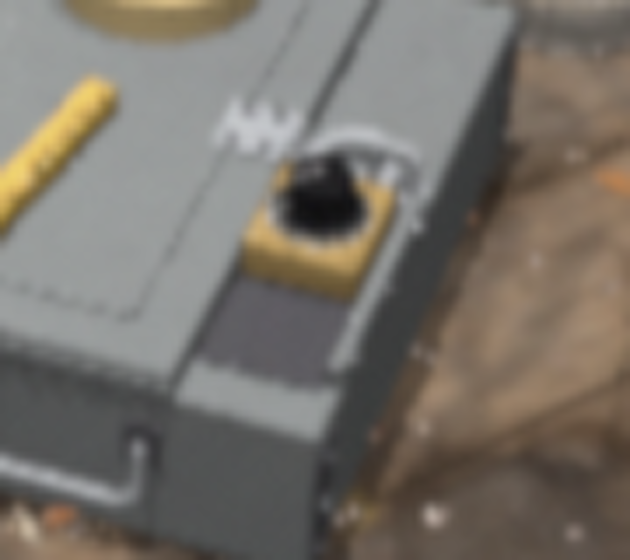

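```bash
python3 - <<'E'
from h import *
def c(x,y,z): return ray('top0.png',200+x/5.4-.4,135+y/5.2-.4,z)
print('knob',c(315,422,.14))
a=c(110,405,.114);b=c(680,333,.114);print(a,b,np.degrees(np.arctan2(a[0]-b[0],a[1]-b[1])))
for p in [(85,130),(628,60),(140,520),(690,455)]: print(c(*p,.10 if p[1]>200 else .114))
print(r.get_obs()['tool_rot'])
E
```

```text
knob [ 0.4532033  -0.01326948  0.14      ]
[0.4690892  0.10138939 0.114     ] [ 0.50899551 -0.22133199  0.114     ] -7.049161862427265
[0.63718554 0.11694051 0.114     ]
[ 0.67851974 -0.19927423  0.114     ]
[0.40338178 0.08507413 0.1       ]
[ 0.43865103 -0.22586905  0.1       ]
[[ 3.07729579e-01 -9.51473739e-01 -4.78870744e-04]
 [-9.51472558e-01 -3.07729952e-01  1.49961123e-03]
 [-1.57420358e-03 -5.84236195e-06 -9.99998761e-01]]
```

```bash
python3 - <<'E'
import numpy as np
print(__import__('cell').r.tcp_to_tips)
a=-72.08; d=np.array([.302,.462])/11*100
for i in range(11):
    t=np.radians(a); x=np.array([np.cos(t),np.sin(t)]); y=np.array([np.sin(t),-np.cos(t)])
    print(f"[[{d@x:.2f},{d@y:.2f},0],[0,0,-7.2],8.5],"); a+=7.2
E
```

```text
0.022
[[-3.15,-3.90,0],[0,0,-7.2],8.5],
[[-2.64,-4.27,0],[0,0,-7.2],8.5],
[[-2.08,-4.57,0],[0,0,-7.2],8.5],
[[-1.49,-4.79,0],[0,0,-7.2],8.5],
[[-0.88,-4.94,0],[0,0,-7.2],8.5],
[[-0.25,-5.01,0],[0,0,-7.2],8.5],
[[0.38,-5.00,0],[0,0,-7.2],8.5],
[[1.00,-4.92,0],[0,0,-7.2],8.5],
[[1.61,-4.75,0],[0,0,-7.2],8.5],
[[2.19,-4.51,0],[0,0,-7.2],8.5],
[[2.74,-4.20,0],[0,0,-7.2],8.5],
```

Emit:
{"method": "step_arm", "body": {
  "moves": [
    [[-3.15,-3.9,0],[0,0,-7.2],8.5],
    [[-2.64,-4.27,0],[0,0,-7.2],8.5],
    [[-2.08,-4.57,0],[0,0,-7.2],8.5],
    [[-1.49,-4.79,0],[0,0,-7.2],8.5],
    [[-0.88,-4.9,0],[0,0,-7.2],8.5],
    [[-0.25,-5,0],[0,0,-7.2],8.5],
    [[0.38,-5,0],[0,0,-7.2],8.5],
    [[1,-4.9,0],[0,0,-7.2],8.5],
    [[1.6,-4.75,0],[0,0,-7.2],8.5],
    [[2.2,-4.5,0],[0,0,-7.2],8.5],
    [[2.7,-4.2,0],[0,0,-7.2],8.5]
  ]
}}

```text
t: 1.25
ee_pos: [0.444, -0.0097, 0.2503]
tool_rot: [[0.986, 0.165, 0.0], [0.165, -0.986, 0.001], [0.0, -0.001, -1.0]]
force: [1.3, -1.6, -0.1]
grip_width: 0.989
```

```bash
python3 - <<'E'
from h import *
snap('wrist','w1.png'); o=r.get_obs(); print(o['ee_pos'],o['joints'])
d=cv2.imread('pics/w1.png'); cv2.imwrite('pics/w1c.png',cv2.resize(d[100:300,150:370],None,fx=3,fy=3,interpolation=cv2.INTER_CUBIC))
E
```

```text
[ 0.44761555 -0.00356104  0.25017389] [-0.0123106   0.13605195 -0.13312571  1.29826421  0.00692546  1.38131074]
```

View pics/w1.png

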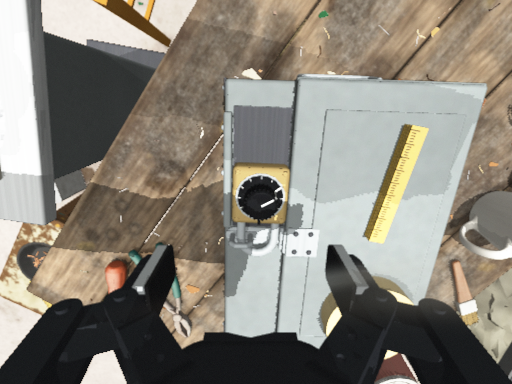

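View pics/w1c.png

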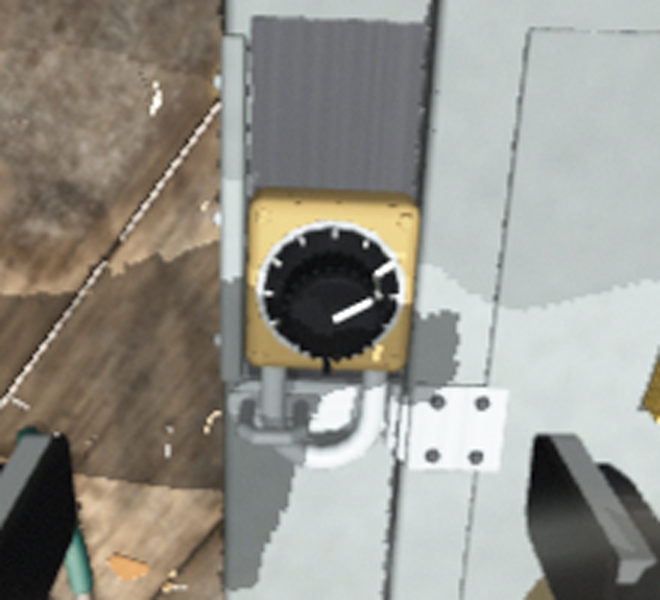

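```bash
python3 - <<'E'
from h import *
f='w1.png'
def c(x,y,z): return ray(f,150+x/3-.33,100+y/3-.33,z)
n=lambda p: np.round(p,4)
# case top corners z .124: 
C=[c(250,192,.124),c(418,197,.124),c(246,368,.124),c(408,372,.124)]
for p in C: print(n(p))
m=np.mean(C,0); print('case ctr',n(m), 'yaw edges', np.degrees(np.arctan2(C[1][1]-C[0][1],C[1][0]-C[0][0])),np.degrees(np.arctan2(C[3][1]-C[2][1],C[3][0]-C[2][0])),np.degrees(np.arctan2(-(C[0][0]-C[2][0]),C[0][1]-C[2][1])))
pc=np.mean([c(258,290,.128),c(406,290,.128)],0);pc2=np.mean([c(332,223,.128),c(332,359,.128)],0)
print('plate',n(pc),n(pc2))
a=c(333,320,.148);b=c(372,300,.148);q=c(380,273,.128);q1=c(394,264,.128);ix=c(326,365,.124)
for p in(a,b,q,q1,ix):print(n(p),np.degrees(np.arctan2(p[1]-m[1],p[0]-m[0])))
print('topline',np.degrees(np.arctan2(b[1]-a[1],b[0]-a[0])),'pl',np.degrees(np.arctan2(q1[1]-q[1],q1[0]-q[0])))
# chest lines: seam at z .114
s=[c(440,0,.114),c(386,585,.114)];print('seam',np.degrees(np.arctan2(-(s[0][0]-s[1][0]),s[0][1]-s[1][1])),s)
# staple top
print('staple', c(240,432,.126),c(320,440,.126))
E
```

```text
[0.4235 0.0141 0.124 ]
[0.4761 0.0212 0.124 ]
[ 0.431  -0.0465  0.124 ]
[ 0.4856 -0.0389  0.124 ]
case ctr [ 0.4541 -0.0125  0.124 ] yaw edges 7.749105544362795 7.934188279340239 7.03627104386237
plate [ 0.4544 -0.0126  0.128 ] [ 0.4546 -0.0136  0.128 ]
[ 0.4544 -0.0149  0.148 ] -81.43427606986428
[ 0.4647 -0.0067  0.148 ] 28.67069775599424
[ 0.4686 -0.0043  0.128 ] 29.470861438054577
[ 0.4724 -0.0006  0.128 ] 33.0300809233217
[ 0.4576 -0.041   0.124 ] -82.8430926176128
topline 38.59198524266615 pl 44.24810824458222
seam 7.125017385869672 [array([0.47157362, 0.08005631, 0.114     ]), array([ 0.49843116, -0.134804  ,  0.114     ])]
staple [ 0.43245913 -0.07009495  0.126     ] [ 0.4603629  -0.06862722  0.126     ]
```

Emit:
{"method": "step_arm", "body": {
  "moves": [
    [[0.5,1.0,0],[0,0,-8],5.5],
    [[0,0,0],[0,0,-8],5.5],
    [[0,0,0],[0,0,-8],5.5],
    [[0,0,0],[0,0,-8],5.5],
    [[0,0,0],[0,0,-8],5.5],
    [[0,0,0],[0,0,-8],5.5],
    [[0,0,0],[0,0,-8],5.5],
    [[0,0,0],[0,0,-8],5.5],
    [[0,0,0],[0,0,-8],5.5],
    [[0,0,0],[0,0,-8],5.5],
    [[0,0,0],[0,0,-8],5.5],
    [[0,0,0],[0,0,0],5.5]
  ]
}}

```text
t: 2.5
ee_pos: [0.452, -0.0098, 0.2454]
tool_rot: [[-0.203, 0.979, -0.008], [0.979, 0.203, 0.007], [0.008, -0.006, -1.0]]
force: [0.3, 0.5, -0.3]
grip_width: 0.64
```

```bash
python3 - <<'E'
from h import *
snap('wrist','w2.png'); o=r.get_obs(); print(o['ee_pos'],o['tool_rot'],o['joints'])
t=o['tool_rot'].T@(np.array([.4545,-.0128,.178])-o['ee_pos']); print(t*100)
E
```

```text
[ 0.4520339  -0.00974907  0.24535312] [[-0.20030523  0.97969975 -0.00813702]
 [ 0.97969761  0.2003621   0.00690047]
 [ 0.00839074 -0.00658962 -0.99994308]] [-0.02572824  0.15624055 -0.12185832  1.30100958  0.00668891 -0.22746033]
[-0.40481078  0.22485764  6.73081654]
```

View pics/w2.png

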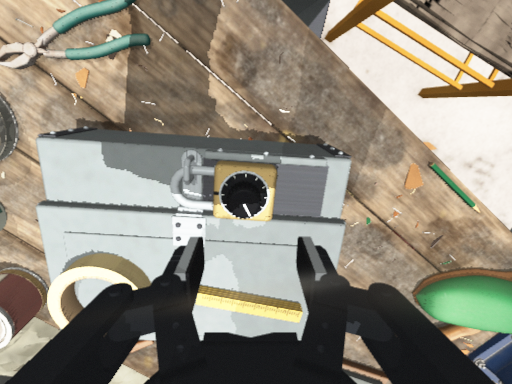

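```bash
python3 - <<'E'
from h import *
d=cv2.imread('pics/w2.png'); cv2.imwrite('pics/w2c.png',cv2.resize(d[130:240,160:340],None,fx=4,fy=4,interpolation=cv2.INTER_CUBIC))
E
```

```text
(no output)
```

View pics/w2c.png

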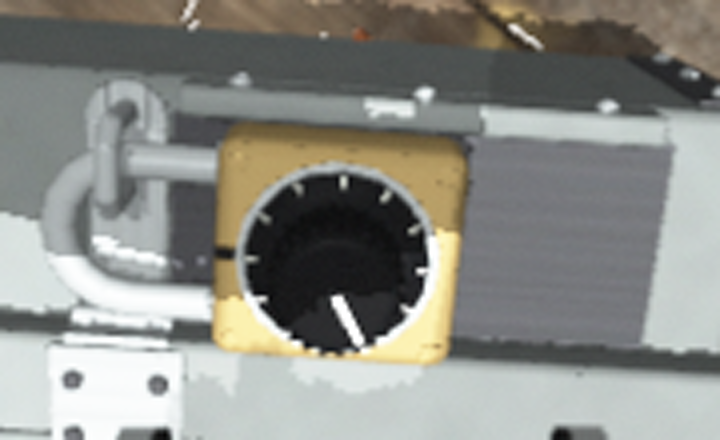

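```bash
python3 - <<'E'
from h import *
def c(x,y,z): return ray('w2.png',160+x/4-.4,130+y/4-.4,z)
pc=np.mean([c(237,258,.128),c(440,262,.128),c(340,163,.128),c(340,355,.128)],0);print(pc, c(225,252,.124))
C=[c(225,128,.124),c(466,140,.124),c(212,352,.124),c(447,362,.124)];print(np.mean(C,0))
a=c(337,297,.148);b=c(362,346,.148);print(np.degrees(np.arctan2(b[1]-a[1],b[0]-a[0])))
print('shackle out',c(42,235,.112),'staple',c(112,100,.126),c(118,205,.12))
E
```

```text
[ 0.45323209 -0.01394791  0.128     ] [ 0.45785015 -0.04101941  0.124     ]
[ 0.45182416 -0.01471252  0.124     ]
36.753048469899625
shackle out [ 0.46683944 -0.08716931  0.112     ] staple [ 0.42629075 -0.07190382  0.126     ] [ 0.45263963 -0.068306    0.12      ]
```

Emit:
{"method": "step_arm", "body": {
  "moves": [
    [[-0.4,0.07,2],[-0.37,-0.49,0],5.5],
    [[0,0,2.5],[0,0,0],5.5],
    [[0,0,2],[0,0,0],5.5],
    [[0,0,0],[0,0,0],5.5]
  ]
}}

```text
t: 2.95
ee_pos: [0.4539, -0.0141, 0.1791]
tool_rot: [[-0.187, 0.982, 0.003], [0.982, 0.187, -0.001], [-0.001, 0.002, -1.0]]
force: [0.2, 0.1, 0.6]
grip_width: 0.645
```

```bash
python3 - <<'E'
from h import *
snap('wrist','w3.png'); o=r.get_obs(); print(o['ee_pos'],o['tool_rot'])
t=o['tool_rot'].T@(np.array([.4535,-.0135,.152])-o['ee_pos']); print(t*100)
E
```

```text
[ 0.45473909 -0.01412568  0.18048095] [[-1.87355975e-01  9.82280782e-01  4.71206220e-03]
 [ 9.82290919e-01  1.87360984e-01 -6.41325387e-04]
 [-1.51281822e-03  4.50845977e-03 -9.99988693e-01]]
[ 0.08898394 -0.12283109  2.847439  ]
```

View pics/w3.png

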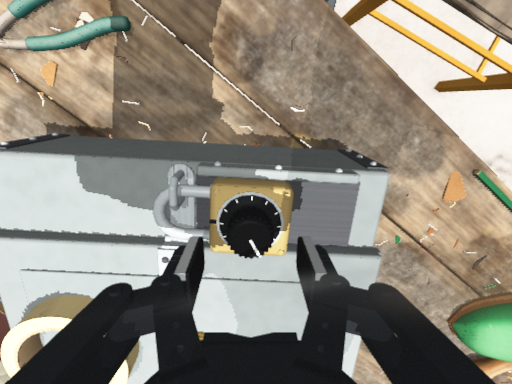

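Emit:
{"method": "step_arm", "body": {
  "moves": [
    [[0.05,-0.1,1.5],[0,0,0],5.5],
    [[0,0,1.2],[0,0,0],5.5],
    [[0,0,0],[0,0,0],5.5]
  ]
}}

```text
t: 3.3
ee_pos: [0.4563, -0.014, 0.1565]
tool_rot: [[-0.183, 0.983, 0.011], [0.983, 0.183, -0.001], [-0.003, 0.01, -1.0]]
force: [-0.5, -0.3, 0.2]
grip_width: 0.648
```

```bash
python3 - <<'E'
from h import *
snap('wrist','w4.png'); o=r.get_obs(); print(o['ee_pos'],o['force'])
d=cv2.imread('pics/w4.png'); cv2.imwrite('pics/w4c.png',cv2.resize(d[150:350,130:370],None,fx=3,fy=3,interpolation=cv2.INTER_CUBIC))
E
```

```text
[ 0.45683706 -0.0140684   0.15729855] [-0.63779993 -0.44542579 -0.73901204]
```

View pics/w4c.png

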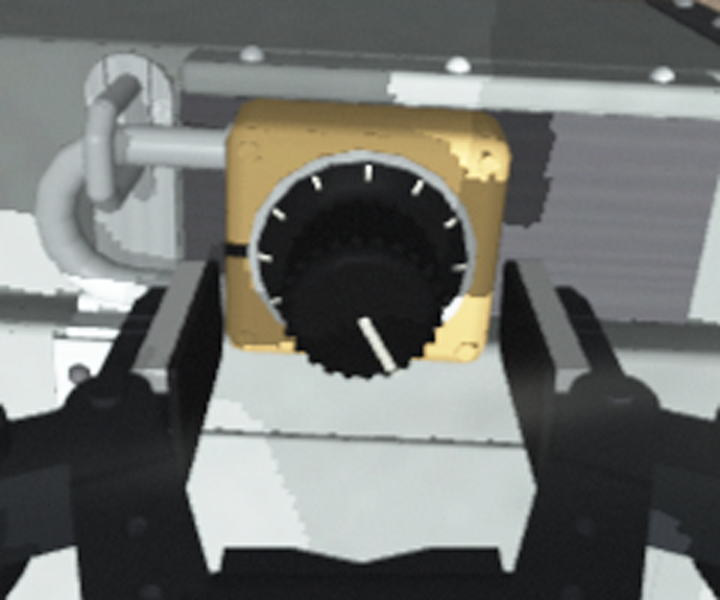

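Emit:
{"method": "step_arm", "body": {
  "moves": [
    [[0,-0.3,0.4],[0.6,0.15,0],5.5],
    [[0,-0.1,0.1],[0.1,0,0],5.5],
    [[0,0,0],[0,0,0],5.5]
  ]
}}

```text
t: 3.65
ee_pos: [0.4546, -0.0149, 0.1549]
tool_rot: [[-0.181, 0.983, 0.003], [0.983, 0.181, -0.001], [-0.001, 0.003, -1.0]]
force: [-0.0, 0.6, 0.4]
grip_width: 0.645
```

Emit:
{"method": "step_arm", "body": {
  "moves": [
    [[0.0,-0.1,0.4],[0,0,0],5.5],
    [[0,0,0],[0,0,0],3.5],
    [[0,0,0],[0,0,0],2],
    [[0,0,0],[0,0,0],2],
    [[0,0,0],[0,0,0],2],
    [[0,0,0],[0,0,0],2]
  ]
}}

```text
t: 4.25
ee_pos: [0.4541, -0.0146, 0.1519]
tool_rot: [[-0.181, 0.983, 0.005], [0.983, 0.181, 0.001], [-0.0, 0.005, -1.0]]
force: [-0.8, 0.1, 0.7]
grip_width: 0.326
```

```bash
python3 - <<'E'
from h import *
snap('wrist','w5.png'); o=r.get_obs(); print(o['ee_pos'],o['force'],o['ft_torque'],o['tool_rot'])
d=cv2.imread('pics/w5.png'); cv2.imwrite('pics/w5c.png',cv2.resize(d[150:350,130:370],None,fx=3,fy=3,interpolation=cv2.INTER_CUBIC))
E
```

```text
[ 0.45404972 -0.01463946  0.1519127 ] [-0.21834534 -0.20901542  0.09012382] [0.06207144 0.087275   0.01825007] [[-1.81368750e-01  9.83401390e-01  5.20405985e-03]
 [ 9.83415152e-01  1.81366896e-01  8.29960411e-04]
 [-1.27659958e-04  5.26828019e-03 -9.99986114e-01]]
```

View pics/w5c.png

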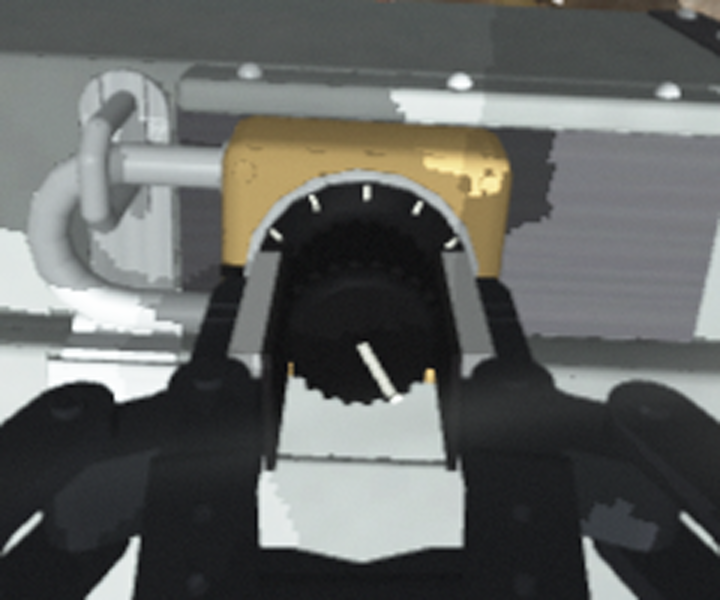

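Emit:
{"method": "step_arm", "body": {
  "moves": [
    [[0,0,0],[0,0,0],1.5],
    [[0,0,0],[0,0,7.5],1.5],
    [[0,0,0],[0,0,7.5],1.5],
    [[0,0,0],[0,0,7.5],1.5],
    [[0,0,0],[0,0,7.5],1.5],
    [[0,0,0],[0,0,0],1.5]
  ]
}}

```text
t: 4.9
ee_pos: [0.454, -0.0144, 0.1519]
tool_rot: [[0.352, 0.936, 0.005], [0.936, -0.352, 0.001], [0.003, 0.004, -1.0]]
force: [-0.1, 0.1, 1.0]
grip_width: 0.323
```

```bash
python3 - <<'E'
from h import *
snap('wrist','w6.png'); o=r.get_obs(); print(o['ee_pos'],o['force'],o['ft_torque'],np.degrees(np.arctan2(o['tool_rot'][1,0],o['tool_rot'][0,0])),o['joints'])
d=cv2.imread('pics/w6.png'); cv2.imwrite('pics/w6c.png',cv2.resize(d[150:350,130:370],None,fx=3,fy=3,interpolation=cv2.INTER_CUBIC))
E
```

```text
[ 0.4539866  -0.01439127  0.15191174] [-0.04045336  0.78526879  1.562363  ] [ 0.02269971  0.14796219 -0.07083774] 69.48820144404957 [-0.03256822  0.22172593 -0.29705354  1.0471527   0.00141843  0.32543967]
```

View pics/w6c.png

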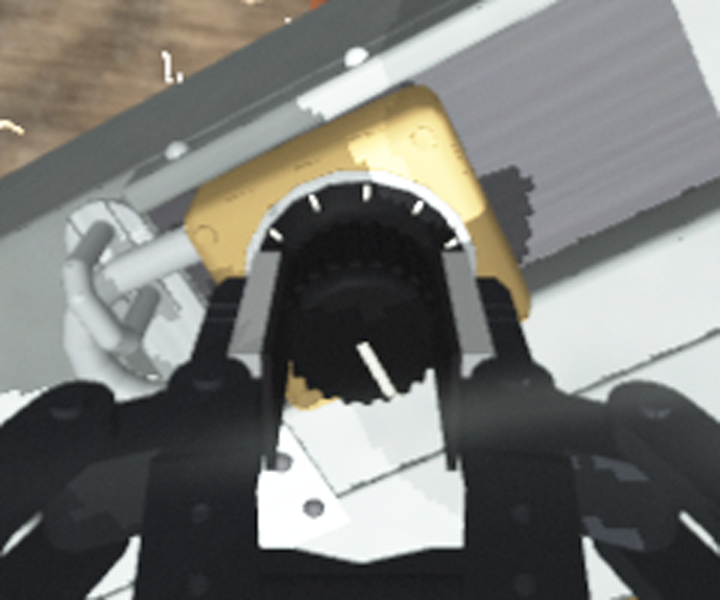

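Emit:
{"method": "step_arm", "body": {
  "moves": [
    [[0,0,0],[0,0,7.5],1.5],
    [[0,0,0],[0,0,7.5],1.5],
    [[0,0,0],[0,0,7.5],1.5],
    [[0,0,0],[0,0,7.5],1.5],
    [[0,0,0],[0,0,7.5],1.5],
    [[0,0,0],[0,0,7.5],1.5],
    [[0,0,0],[0,0,7.5],1.5],
    [[0,0,0],[0,0,7.5],1.5],
    [[0,0,0],[0,0,7.5],1.5],
    [[0,0,0],[0,0,7.5],1.5],
    [[0,0,0],[0,0,7.5],1.5],
    [[0,0,0],[0,0,0],1.5]
  ]
}}

```text
t: 6.15
ee_pos: [0.4546, -0.0141, 0.1519]
tool_rot: [[0.97, -0.244, 0.006], [-0.244, -0.97, 0.001], [0.005, -0.003, -1.0]]
force: [-0.7, 0.9, 0.7]
grip_width: 0.324
```

```bash
python3 - <<'E'
from h import *
snap('wrist','w7.png'); o=r.get_obs(); print(o['ee_pos'],o['force'],o['ft_torque'],np.degrees(np.arctan2(o['tool_rot'][1,0],o['tool_rot'][0,0])),o['joints'])
d=cv2.imread('pics/w7.png'); cv2.imwrite('pics/w7c.png',cv2.resize(d[150:350,130:370],None,fx=3,fy=3,interpolation=cv2.INTER_CUBIC))
E
```

```text
[ 0.45462104 -0.01404185  0.15191654] [-0.2659116   0.54379528  1.2267876 ] [ 0.05701794  0.16445485 -0.13152853] -14.044871192320132 [-3.18226842e-02  2.22294780e-01 -2.96295985e-01  1.04652115e+00
  1.52781293e-03  1.78410018e+00]
```

View pics/w7c.png

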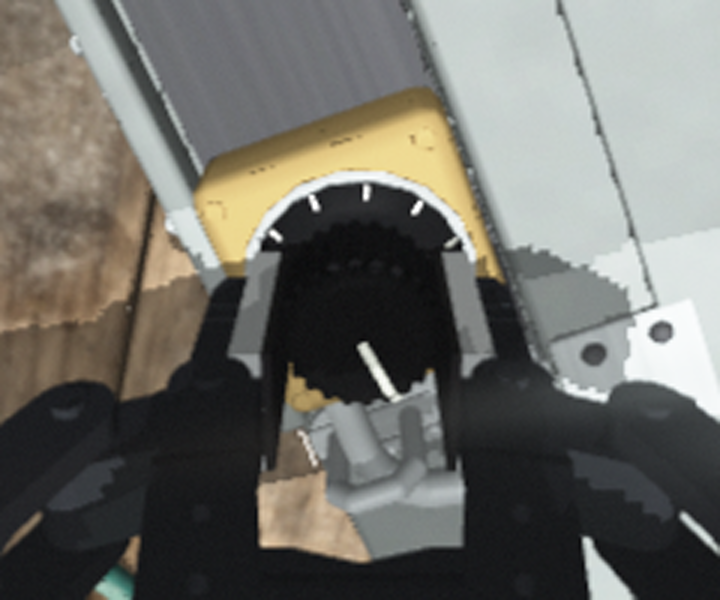

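Emit:
{"method": "step_arm", "body": {
  "moves": [
    [[0,0,0],[0,0,5.5],1.5],
    [[0,0,0],[0,0,0],1.5],
    [[0,0,0],[0,0,0],1.5]
  ]
}}

```text
t: 6.5
ee_pos: [0.4546, -0.014, 0.1519]
tool_rot: [[0.946, -0.326, 0.006], [-0.326, -0.946, 0.001], [0.005, -0.003, -1.0]]
force: [-0.2, 0.3, -0.0]
grip_width: 0.327
```

```bash
python3 - <<'E'
from h import *
snap('wrist','w8.png'); o=r.get_obs(); print(o['ee_pos'],o['force'],o['ft_torque'],np.degrees(np.arctan2(o['tool_rot'][1,0],o['tool_rot'][0,0])))
d=cv2.imread('pics/w8.png'); cv2.imwrite('pics/w8c.png',cv2.resize(d[150:350,130:370],None,fx=3,fy=3,interpolation=cv2.INTER_CUBIC))
def c(x,y,z): return ray('w8.png',130+x/3-.33,150+y/3-.33,z)
a=c(360,343,.148);b=c(394,399,.148);print(a,b,np.degrees(np.arctan2(b[1]-a[1],b[0]-a[0])))
E
```

```text
[ 0.45460531 -0.01406012  0.15191454] [0.28215196 0.17512333 0.90229034] [ 0.09160887  0.15351904 -0.05073042] -19.033523957971425
[ 0.45400325 -0.01490494  0.148     ] [ 0.45603166 -0.02851972  0.148     ] -81.52607035200981
```

View pics/w8c.png

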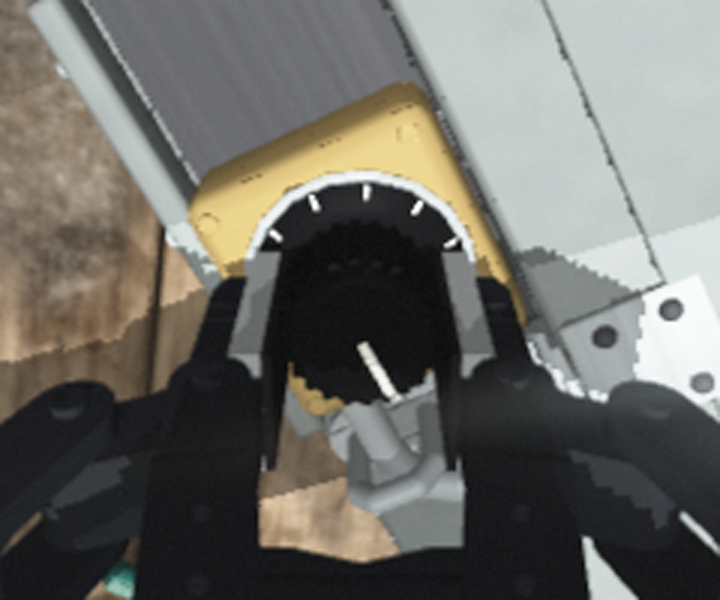

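Emit:
{"method": "step_arm", "body": {
  "moves": [
    [[0,0,0],[0,0,0.6],1.5],
    [[-0.22,-0.45,0],[0,0,0],1.5],
    [[-0.22,-0.45,0],[0,0,0],1.5],
    [[-0.22,-0.45,0],[0,0,0],1.5]
  ]
}}

```text
t: 6.95
ee_pos: [0.4531, -0.0028, 0.152]
tool_rot: [[0.942, -0.335, 0.006], [-0.335, -0.942, -0.01], [0.009, 0.007, -1.0]]
force: [0.3, -5.9, 0.6]
grip_width: 0.325
```

Emit:
{"method": "step_arm", "body": {
  "moves": [
    [[-0.22,-0.45,0],[0,0,0],1.5],
    [[-0.22,-0.45,0],[0,0,0],1.5]
  ]
}}

```text
t: 7.15
ee_pos: [0.4521, 0.0043, 0.152]
tool_rot: [[0.942, -0.336, 0.007], [-0.336, -0.942, -0.019], [0.013, 0.015, -1.0]]
force: [0.3, -7.5, 0.5]
grip_width: 0.33
```

```bash
python3 - <<'E'
from h import *
snap('wrist','w9.png'); o=r.get_obs(); print(o['ee_pos'],o['force'],o['ft_torque'],np.degrees(np.arctan2(o['tool_rot'][1,0],o['tool_rot'][0,0])))
snap('top','t9.png');d=cv2.imread('pics/t9.png'); cv2.imwrite('pics/t9c.png',cv2.resize(d[170:260,200:345],None,fx=5,fy=5,interpolation=cv2.INTER_CUBIC))
E
```

```text
[0.45204339 0.00485558 0.15202662] [-0.91455555 -5.72889671  0.41870412] [-1.18528077  0.11912008 -0.00626574] -19.596864646492527
```

View pics/w9.png

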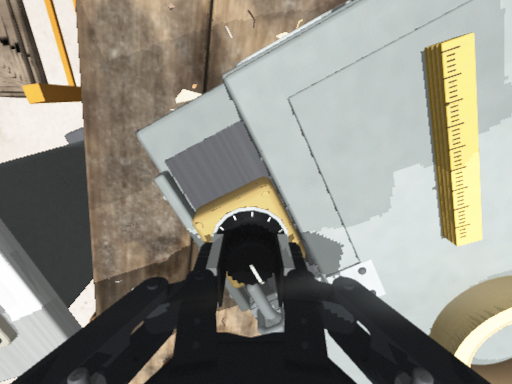

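Emit:
{"method": "step_arm", "body": {
  "moves": [
    [[-0.22,-0.45,0],[0.5,-0.4,0],1.5],
    [[-0.22,-0.45,0],[0.5,-0.4,0],1.5],
    [[-0.18,-0.36,0],[0.3,-0.2,0],1.5]
  ]
}}

```text
t: 7.55
ee_pos: [0.4509, 0.0155, 0.152]
tool_rot: [[0.942, -0.336, -0.001], [-0.336, -0.942, -0.001], [-0.001, 0.001, -1.0]]
force: [0.5, -5.2, -0.1]
grip_width: 0.327
```

```bash
python3 - <<'E'
from h import *
o=r.get_obs(); print(o['ee_pos'],o['force'],o['ft_torque'],o['tool_rot'],np.degrees(np.arctan2(o['tool_rot'][1,0],o['tool_rot'][0,0])))
E
```

```text
[0.45086253 0.0154783  0.151964  ] [ 0.45911112 -5.2362083  -0.10640891] [-1.16170167 -0.18414512 -0.00816984] [[ 9.41943641e-01 -3.35770017e-01 -8.20100194e-04]
 [-3.35770503e-01 -9.41943665e-01 -5.49501662e-04]
 [-5.87982000e-04  7.92965051e-04 -9.99999513e-01]] -19.61940218292665
```

Emit:
{"method": "step_arm", "body": {
  "moves": [
    [[-0.13,-0.27,0],[0.2,-0.2,0],1.5],
    [[-0.13,-0.27,0],[0.2,-0.2,0],1.5]
  ]
}}

```text
t: 7.75
ee_pos: [0.4508, 0.0172, 0.152]
tool_rot: [[0.942, -0.337, -0.004], [-0.337, -0.942, -0.005], [-0.002, 0.005, -1.0]]
force: [1.3, -13.1, -0.2]
grip_width: 0.326
```

Emit:
{"method": "step_arm", "body": {
  "moves": [
    [[-0.13,-0.27,0],[0,0,0],1.5],
    [[0,0,0],[0,0,0],1.5]
  ]
}}

```text
t: 7.95
ee_pos: [0.4507, 0.0168, 0.1519]
tool_rot: [[0.941, -0.338, -0.003], [-0.338, -0.941, -0.014], [0.002, 0.014, -1.0]]
force: [0.3, 0.2, 1.0]
grip_width: 0.329
```

```bash
python3 - <<'E'
from h import *
snap('scene','s10.png');snap('wrist','w10.png')
o=r.get_obs(); print(o['ee_pos'],o['force'])
d=cv2.imread('pics/s10.png'); cv2.imwrite('pics/s10c.png',cv2.resize(d[140:240,220:320],None,fx=6,fy=6,interpolation=cv2.INTER_CUBIC))
E
```

```text
[0.4506997  0.01685121 0.15191963] [ 0.56395117 -4.32270235 -0.38786177]
```

View pics/s10c.png

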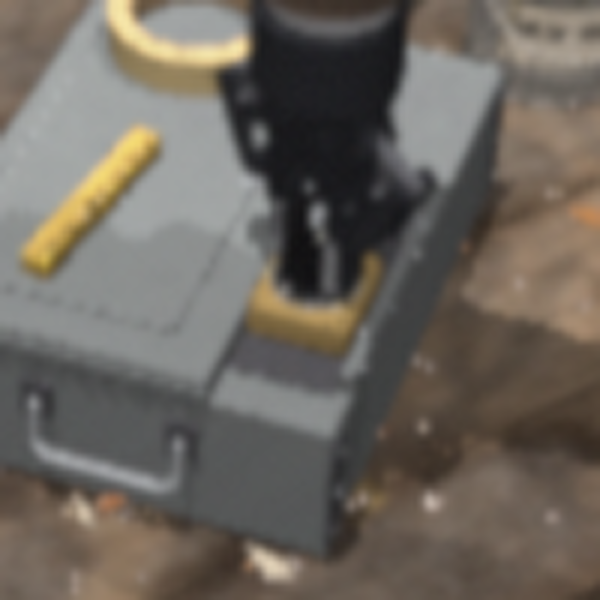

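View pics/w10.png

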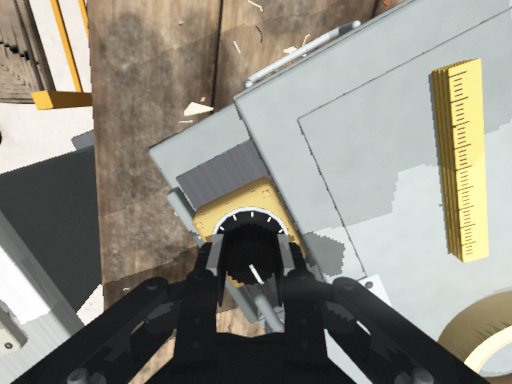

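Emit:
{"method": "step_arm", "body": {
  "moves": [
    [[-0.22,-0.45,0],[0,0,0],1.5],
    [[-0.22,-0.45,0],[0.5,-0.4,0],1.5],
    [[-0.13,-0.27,0],[0.3,-0.2,0],1.5]
  ]
}}

```text
t: 8.35
ee_pos: [0.4506, 0.0177, 0.152]
tool_rot: [[0.939, -0.344, -0.005], [-0.344, -0.938, -0.03], [0.006, 0.03, -1.0]]
force: [0.4, -10.7, 0.0]
grip_width: 0.323
```

Emit:
{"method": "step_arm", "body": {
  "moves": [
    [[0,0,0],[1,-0.2,0],1.5],
    [[0.37,0.71,0],[0,0,0],1.5],
    [[0.37,0.71,0],[0,0,0],1.5],
    [[0.37,0.71,0],[0,0,0],1.5],
    [[0.37,0.71,0],[0,0,0],1.5]
  ]
}}

```text
t: 8.85
ee_pos: [0.4545, -0.0113, 0.1522]
tool_rot: [[0.941, -0.339, -0.003], [-0.339, -0.941, -0.002], [-0.002, 0.003, -1.0]]
force: [-1.0, 3.6, 0.3]
grip_width: 0.323
```

Emit:
{"method": "step_arm", "body": {
  "moves": [
    [[0.34,0.67,0],[-0.4,0.1,0],1.5],
    [[0.34,0.67,0],[-0.2,0.1,0],1.5],
    [[0,0,0],[0,0,0],1.5],
    [[0,0,0],[0,0,0],1.5]
  ]
}}

```text
t: 9.25
ee_pos: [0.4565, -0.029, 0.1519]
tool_rot: [[0.94, -0.341, -0.004], [-0.341, -0.94, -0.015], [0.001, 0.015, -1.0]]
force: [-1.0, 4.7, 1.8]
grip_width: 0.328
```

```bash
python3 - <<'E'
from h import *
snap('top','t11.png');snap('scene','s11.png');snap('wrist','w11.png')
o=r.get_obs(); print(o['ee_pos'],o['force'],o['tool_rot'])
d=cv2.imread('pics/w11.png'); cv2.imwrite('pics/w11c.png',cv2.resize(d[190:350,150:370],None,fx=3.5,fy=3.5,interpolation=cv2.INTER_CUBIC))
d=cv2.imread('pics/s11.png'); cv2.imwrite('pics/s11c.png',cv2.resize(d[150:230,240:320],None,fx=7,fy=7,interpolation=cv2.INTER_CUBIC))
E
```

```text
[ 0.45647077 -0.02890364  0.15191365] [-0.2303141   1.63980613  0.29295366] [[ 0.94027874 -0.3403814  -0.00404995]
 [-0.34040196 -0.94014819 -0.01574431]
 [ 0.00155151  0.01618265 -0.99986785]]
```

View pics/w11c.png

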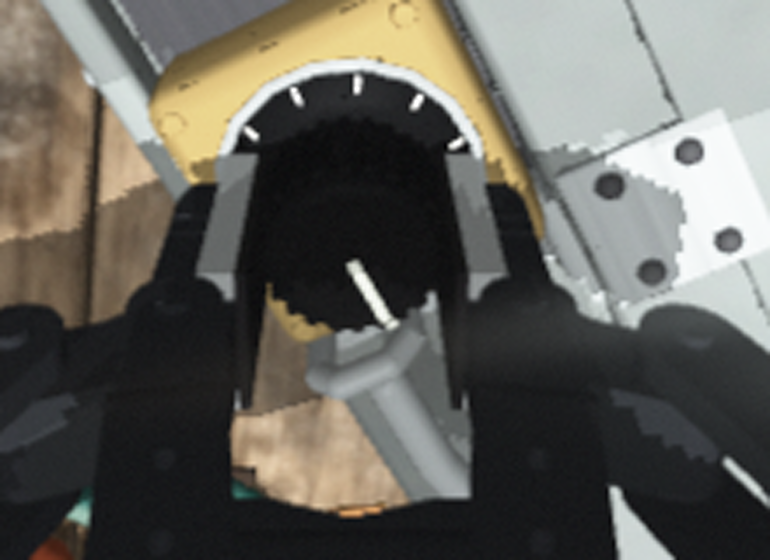

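View pics/s11c.png

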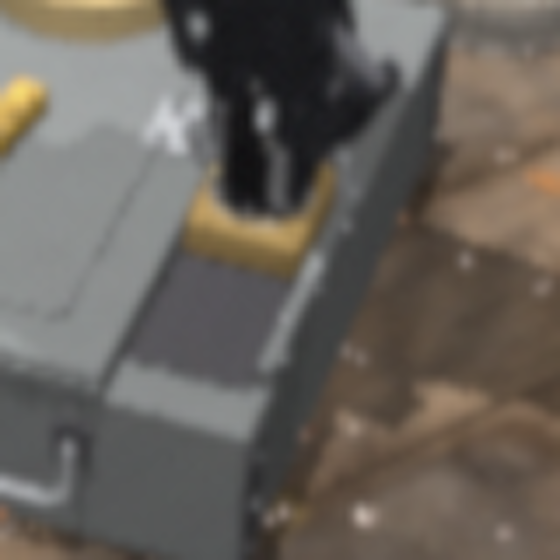

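Emit:
{"method": "step_arm", "body": {
  "moves": [
    [[-0.11,-0.22,0],[0.9,-0.1,0],1.5],
    [[-0.05,-0.05,0],[0.2,0,0],1.5],
    [[0,0,-0.3],[0,0,0],1.5],
    [[0,0,-0.3],[0,0,0],1.5]
  ]
}}

```text
t: 9.8
ee_pos: [0.4549, -0.027, 0.1567]
tool_rot: [[0.94, -0.341, -0.001], [-0.341, -0.94, -0.0], [-0.001, 0.001, -1.0]]
force: [1.2, 0.2, -5.5]
grip_width: 0.327
```

```bash
python3 - <<'E'
from h import *
snap('wrist','w12.png')
o=r.get_obs(); print(o['ee_pos'],o['force'],o['ft_torque'],o['tool_rot'])
d=cv2.imread('pics/w12.png'); cv2.imwrite('pics/w12c.png',cv2.resize(d[190:350,150:370],None,fx=3.5,fy=3.5,interpolation=cv2.INTER_CUBIC))
E
```

```text
[ 0.45516613 -0.02698639  0.15721676] [-0.48842649  0.16279197 -5.01067338] [ 0.09902662 -0.0434007  -0.0089804 ] [[ 9.40125456e-01 -3.40827943e-01 -6.63509008e-04]
 [-3.40828020e-01 -9.40125662e-01 -4.55062183e-06]
 [-6.22230866e-04  2.30420617e-04 -9.99999780e-01]]
```

View pics/w12c.png

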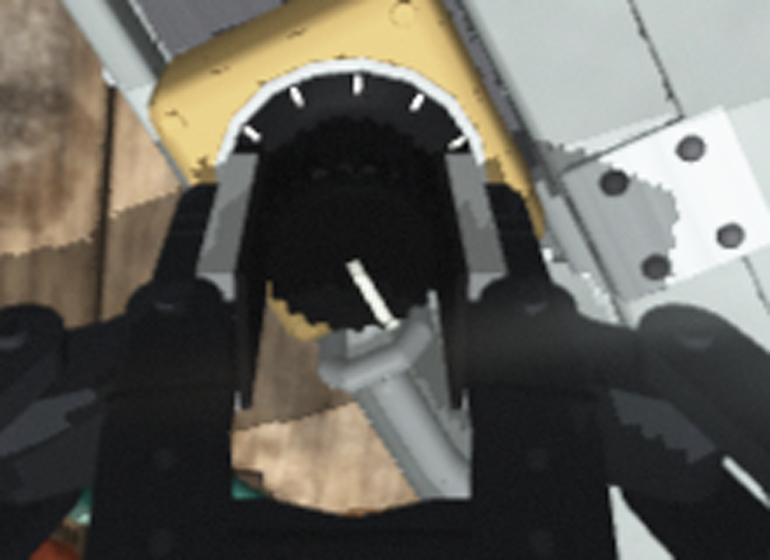

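Emit:
{"method": "step_arm", "body": {
  "moves": [
    [[0,0,-0.4],[0,0,0],1.5],
    [[0,0,-0.4],[0,0,0],1.5],
    [[0,0,-0.4],[0,0,0],1.5]
  ]
}}

```text
t: 10.15
ee_pos: [0.4543, -0.0267, 0.169]
tool_rot: [[0.94, -0.34, -0.004], [-0.34, -0.94, 0.0], [-0.003, 0.001, -1.0]]
force: [-0.0, 0.3, -4.6]
grip_width: 0.326
```

Emit:
{"method": "step_arm", "body": {
  "moves": [
    [[0,0,-1],[0,0,0],1.5],
    [[0,0,-1.5],[0,0,0],1.5],
    [[0,0,-1.5],[0,0,0],1.5],
    [[0,0,-1.5],[0,0,0],1.5],
    [[0,0,-1.5],[0,0,0],1.5],
    [[0,0,-1.5],[0,0,0],1.5],
    [[0,0,-1],[0,0,0],1.5],
    [[0,0,-0.5],[0,0,0],1.5],
    [[0,0,0],[0,0,0],1.5],
    [[0,0,0],[0,0,0],1.5]
  ]
}}

```text
t: 11.15
ee_pos: [0.4527, -0.0266, 0.2777]
tool_rot: [[0.94, -0.34, -0.005], [-0.34, -0.94, 0.0], [-0.004, 0.001, -1.0]]
force: [-0.5, 0.4, -4.1]
grip_width: 0.325
```

```bash
python3 - <<'E'
from h import *
snap('wrist','w13.png');snap('scene','s13.png')
o=r.get_obs(); print(o['t'],o['ee_pos'],o['force'],o['ft_torque'],o['tool_rot'],o['grip_width'])
d=cv2.imread('pics/s13.png'); cv2.imwrite('pics/s13c.png',cv2.resize(d[110:230,200:350],None,fx=5,fy=5,interpolation=cv2.INTER_CUBIC))
E
```

```text
11.25 [ 0.45247578 -0.0265561   0.27735426] [-0.35339661  0.09275286 -4.89248059] [ 0.0700596   0.03990996 -0.01863771] [[ 9.40249057e-01 -3.40444434e-01 -5.41284451e-03]
 [-3.40447918e-01 -9.40263330e-01  2.92383703e-04]
 [-5.18903960e-03  1.56787814e-03 -9.99985308e-01]] 0.3263362584956467
```

View pics/s13c.png

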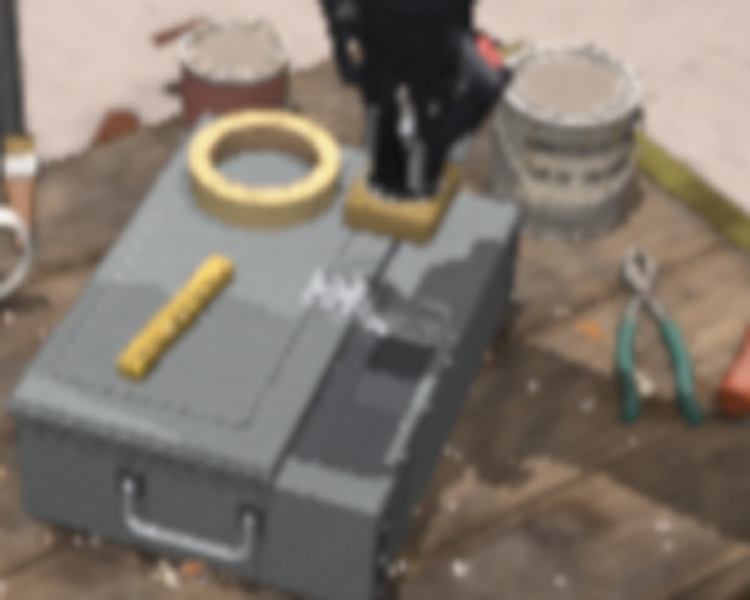

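View pics/w13.png

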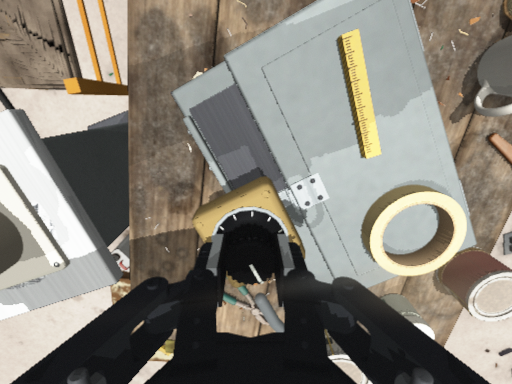

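```bash
python3 -c "
from cell import r
print(r.sign_off()); o=r.get_obs(); print(o['t'],o['ee_pos'],o['force'],o['grip_width'])"
```

```text
the job is handed in; nothing more can be done
None
the job is handed in; nothing more can be done
```

I dialled the padlock to the mark, drew the shackle open, unhooked the lock and handed in at t ≈ 11.3 s, with the gripper still holding it by the knob. No verdict was reported.

- **Dial:** I turned it four clicks (about 120°) clockwise. The line then read about 1.4° short of the index mark, and I added about 0.6° before pulling.
- **Shackle:** I drew the lock about 31 mm to a hard stop. A second pull at about 11 N moved it no more than about 1 mm. The knob-to-staple distance came out at about 84 mm, which matches fully open.
- **Unhooking:** I slid the lock back 46.5 mm, slightly past the intended 44, so I corrected by about 2 mm. It then lifted out with only its own weight on the wrist, about 4–5 N.
- **Final hold:** The tool is level within about 0.3°, with the lock about 12.5 cm above the ledge and the knob's middle at about 0.264 m. The grip is steady at about 28 mm.
- **Surroundings:** The last pictures show the tape roll, rule and pincers where they were, and the arm went near none of the other bystanders. I did not measure any of them.

Part of the open shackle leg is visible below the gripper in the last wrist picture, but the fingers hid the toe tip. That it is still at least 20 mm open is therefore inferred from the hard stop and the free lift, not measured at the end.

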